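# Put the roll-on in its holder and bring its ball over in the handled dish

## Task

The chrome lighter-shaped roll-on has lost its steel ball, which lies loose in the terracotta dish with the handle. First stand the roll-on bottom down, fully home in the pocket of the dark wooden holder on the tray, and let go of it. Then lift the dish by its handle and, keeping it level with the ball in its middle all the while, turn it a quarter turn from how it stood, so that the handle lies along the length of the tray and points to the tray's middle and the pouring lip is a few centimetres above the roll-on's open mouth; finish there, still holding the dish level and steady in the air, clear of everything else and without disturbing the bottles or the jar.

Things in the scene. Friction and masses are not known exactly. Their poses are not given: they have to be found in the camera images.
- rollon: chrome roll-on flask shaped like a large pocket lighter: a rounded box 38 (own x) x 22 (own y) x 72 mm with a round neck 21 mm across and 8 mm high on top; 80 mm tall in all, about 90 g. It starts upright on the dresser top (z = 0) left or right of the tray. Origin: centre of the underside; z up through the neck
- rollon_mouth (a point): centre of the roll-on's open mouth, 80 mm above its underside
- stand: dark wooden holder, fixed on the tray near one of the tray's short ends: a block 60 (own x) x 44 (own y) x 43 mm high with one rectangular pocket open at the top, 44 (own x) x 28 (own y) mm and 35 mm deep, walls 8 mm. Origin: centre of the underside (5 mm above the dresser top)
- stand_floor (a point): centre of the floor of the holder's pocket, 8 mm above the holder's underside; the axes are the holder's
- dish: round terracotta dish near the middle of the tray, 106 mm across, 30 mm high, about 160 g, with a bar handle at its own -x (at first across the tray's length, roughly towards the robot) and a small pouring lip at its own +x. Inside, 9 mm above the underside, a flat middle of about 12 mm radius with gently rising sides. Origin: centre of the underside; z up
- dish_handle (a point): the point to grip: middle of the handle, 78 mm from the dish's centre along the dish's -x, 29 mm above the dish's underside. The handle is a bar 16 mm wide (dish's y), 22 mm high (18 to 40 mm above the underside), from 50 to 104 mm from the dish's centre
- dish_lip (a point): tip of the pouring lip, 60 mm from the dish's centre along the dish's +x, 30 mm above its underside
- ball_center (a point): centre of the loose steel ball, 18 mm diameter, 24 g, lying in the middle of the dish
- tray: woven rattan-look plastic tray, fixed, 270 (own x) x 370 (own y, its length) mm, floor 5 mm thick, rim 18 mm high in all and 5 mm thick. Origin: centre of the underside
- bottle_a: stout amber bottle on the tray near the short end opposite the holder, 54 mm diameter, 86 mm tall, 170 g, loose; leave alone. Origin: centre of the underside
- bottle_b: another such amber bottle, on the tray behind the dish (own x of the tray about +0.09 m); leave alone
- jar: white ceramic jar with a wooden lid, 56 mm diameter, 55 mm tall, loose, on the dresser top on the side of the tray away from the roll-on; leave alone. Origin: centre of the underside
There are look-alikes about, which are no part of the job. What is shaped like the dish but green or yellow is not meant. There is more than one size of the rollon; the job needs the smaller.

How it is judged:
By the outcome, as a careful person would: the job done as asked, in the order asked, and still so for the second after the job is handed in, while the arm keeps its last pose, push and grip.
It also fails if it takes over 59 s, if anything falls off the work surface, if the arm or the gripper's body presses on something with over 40 N, if the wrist force passes 120 N, or if a joint passes its speed limit or range.

## Robot

A 6-joint arm with a two-finger parallel gripper is mounted at the origin on the work surface. World frame = base frame: x ahead of the robot, y to its left, z up, the work surface at z = 0. Lengths are in mm, angles in rad, forces in N, time in s.
With the tool pointing down it reaches from about 150 to 775 mm from the base axis. Payload 6.1 kg.
Tool frame: the origin (TCP) lies at the very end of the fingers, on their centre line; the grasp point (between the pads) lies 19 mm behind it (ctrl.grasp_offset is the distance from the TCP to the grasp point, in mm); y points along the fingers, z is the direction in which the jaws open and shut, and the axes are right-handed (so a half turn about y gives the same grasp; the last joint's range is limited). The gripper opens to 85 mm and grips with 20 to 120 N. Pads are 22 mm wide; open, the fingers measure 114 mm over their backs; the gripper's body (76 mm by 85 mm) begins 54 mm behind the grasp point. The pads swing forward as they close: fully open they stand 13 mm farther back than shut.
Start: joints at [-1.231, 0.126, -0.04, 1.405, 0, 1.571], TCP at [174.975, -494.967, 205.595] pointing down, gripper open.
Joint ranges: [-2.72, 2.72], [-0.95, 1.95], [-1.27, 1.35], [-1.78, 2.02], [-1.46, 1.47], [-3.14, 3.14]. Speed limits (rad/s): [2.39, 2.39, 3.01, 3.14, 3.14, 3.14].

## Interface

Orientations are given as a unit quaternion [w, x, y, z].
In Python, from plant import ctrl, kin, cams gives the robot as it stands. Calls block until the motion is done:
- ctrl.move_pose(position, orientation): joint-space move of the TCP to a pose.
- ctrl.move_straight(position, velocity=150, orientation=None): straight line of the TCP; orientation=None keeps the orientation; velocity is the mean speed in mm/s.
- ctrl.move_j(angles): joint-space move.
- ctrl.ungrasp() and ctrl.close_gripper(): open the fingers fully, or close them until they stop; the grip force is fixed at half the most.
- ctrl.pause(seconds).
- kin.solve_ik(position, orientation): joint angles nearest the present ones, or None.
- ctrl.sense(): the state.
- cams.camera(name): name is "side" or "top" or "wrist"; returns a dict with "img" (480x640x3 uint8, red, green, blue), "vfov" (degrees; the focal length in pixels is half the picture's height over the tangent of half this angle, whatever the lens; pixels are square), "cx", "cy" (the principal point, pixels), "k1" (the pictures are not rectified: a ray, as slopes to the right and down, at radius r is drawn at 1 + k1 r^2 times it, then the intrinsics apply), "rvec" (rotation vector, rad) and "tvec" (3), from world to camera coordinates, as OpenCV has them. Camera axes: x right, y down, z forward; pixel columns grow to the right and rows downward; lengths in mm; the calibration is good to about 2 mm. A picture is of the moment at which its call begins. There is no depth.
A pose or a line that the arm cannot do raises ctrl.MotionError and nothing moves.
- ctrl.sign_off(): hands the job in, once; it reports no verdict.
The state is a dict: "clock": time; "q": joint angles; "joint_vel": joint speeds; "effort": joint torques, N m; "position": TCP position; "tool_rot": TCP orientation; "contact_force": force on the tool from outside, world axes, zero at the start; "moment": the same for the moment, N m; "opening": finger opening in mm.
Only numpy, scipy, OpenCV 4.12 (cv2) and the standard library are available. Lean on these libraries where they do the work, as an engineer would, in place of code of your own. Each camera call takes 0.05 s, during which the arm holds its last target. There are 200 camera calls.

## Working session

There is one attempt and no reset: what is moved stays moved. The work goes in short steps, each a Python script; the robot and the scene stay as the last script left them, time stands still between calls to the robot, and variables do not carry over. Pictures are saved under pics/ and viewed, about 8 in all and at most 12, crops included, and the job is handed in when it is done.

```bash
ls; mkdir -p pics; cat > h.py <<'E'
import numpy as np, cv2
from scipy.spatial.transform import Rotation as R
from plant import ctrl, kin, cams
def shot(n,f=None):
    c=cams.camera(n)
    if f: cv2.imwrite('pics/'+f,c['img'][:,:,::-1])
    return c
def K(c):
    f=240/np.tan(np.radians(c['vfov'])/2)
    return np.array([[f,0,c['cx']],[0,f,c['cy']],[0,0,1.]]),np.array([c['k1'],0,0,0,0.])
def ray(c,px):
    k,d=K(c); p=cv2.undistortPoints(np.array(px,float).reshape(-1,1,2),k,d).reshape(-1,2)
    M=cv2.Rodrigues(np.array(c['rvec'],float))[0]
    return -M.T@np.array(c['tvec'],float).ravel(), np.c_[p,np.ones(len(p))]@M
def onz(c,px,z):
    o,v=ray(c,px); return o+v*((z-o[2])/v[:,2])[:,None]
def proj(c,P):
    k,d=K(c); return cv2.projectPoints(np.array(P,float).reshape(-1,1,3),np.array(c['rvec'],float),np.array(c['tvec'],float),k,d)[0].reshape(-1,2)
E
python3 - <<'E'
from h import *
for n in('top','side','wrist'):
    c=shot(n,n+'0.png'); print(n,c['vfov'],c['k1'],np.round(ray(c,[[320,240]]),2).tolist() if 0 else np.round(ray(c,[[320,240]])[0]),np.round(ray(c,[[320,240]])[1],2))
s=ctrl.sense(); print(s)
E
```

```text
pics
top 46.59427206849813 -0.06668870803083217 [4.780e+02 1.000e+00 1.094e+03] [[ 0.05  0.01 -1.  ]]
side 51.59002898868326 0.011974001066883823 [ 350. -638.  776.] [[ 0.19  0.66 -0.73]]
wrist 62.11026438706647 -0.06568770529064696 [ 249. -468.  374.] [[-0.3  -0.1  -0.95]]
{'clock': 0.15, 'q': array([-1.23101591e+00,  1.26266281e-01, -4.03848202e-02,  1.40542145e+00,
       -3.79466536e-05,  1.57082601e+00]), 'joint_vel': array([ 1.17526958e-03,  1.09626671e-04,  2.57920669e-03,  6.70027171e-05,
        6.13841145e-04, -7.76528001e-04]), 'effort': array([-6.71235357e-04, -4.36274135e+01,  3.53150189e+01,  1.35386517e-02,
       -7.76736056e-05,  1.09607779e-06]), 'position': array([ 174.83981511, -494.64715404,  204.99032613]), 'tool_rot': array([ 0.11945359, -0.11963263,  0.69737088, -0.69648599]), 'contact_force': array([ 0.73813173, -0.1202785 ,  0.67082013]), 'moment': array([ 0.00813746, -0.03887907, -0.04496357]), 'opening': 85.15636725417068}
```

View pics/top0.png

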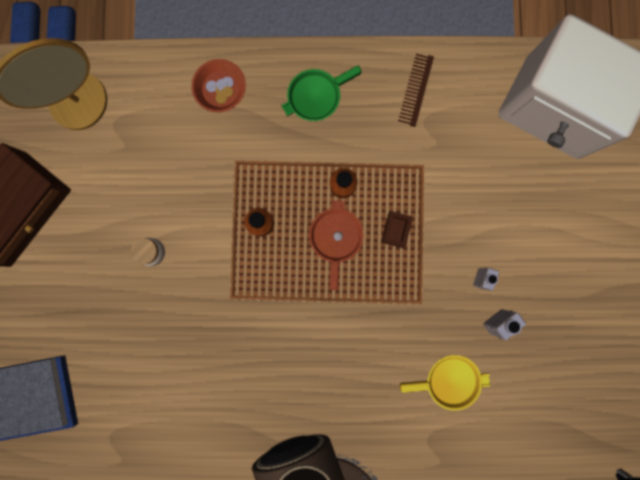

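View pics/side0.png

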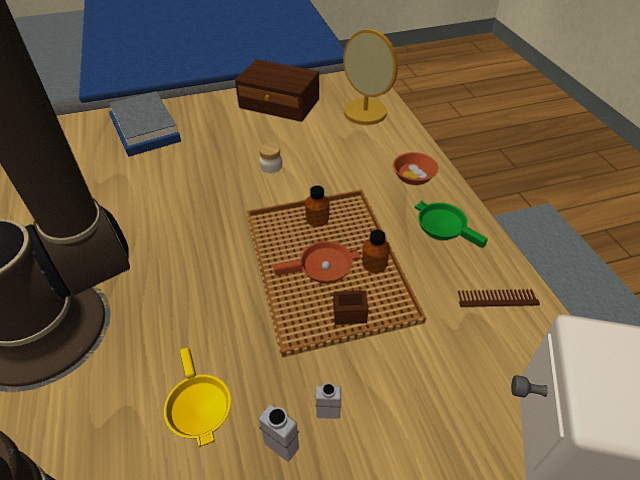

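Top view: the tray spans (232-423, 162-302) and the terracotta dish is at (337,234). The holder is at (397,230), the bottles at (343,182) and (258,221), and the jar at (150,252).

Candidates for the roll-on are (487,279), which is small, and (507,324), which is larger. For the dish they are terracotta (337,234), green (314,95), yellow (455,382) and the coin bowl (219,85). I choose the small roll-on at (487,279) and the terracotta dish with the ball. Next I'll move the wrist camera above the roll-on and look closely.

```bash
python3 - <<'E'
from h import *
c=shot('top')
im=c['img']; hsv=cv2.cvtColor(im,cv2.COLOR_RGB2HSV)
print('tray corners',onz(c,[[236,162],[423,164],[421,302],[232,299]],18).round(0).tolist())
print('roll',onz(c,[[492,279],[513,327]],80).round(0).tolist())
print('stand',onz(c,[[397,230]],48).round(0).tolist(),'jar',onz(c,[[148,252]],55).round(0).tolist(),'bot',onz(c,[[343,180],[257,219]],90).round(0).tolist(),'ball',onz(c,[[337,237]],23).round(0).tolist())
print('handle',onz(c,[[334,290],[335,263]],45).round(0).tolist())
# wrist camera over small roll-on
r=onz(c,[[492,279]],80)[0]
s=ctrl.sense(); Rt=R.from_quat(s['tool_rot'],scalar_first=True); print(Rt.as_matrix().round(2).tolist())
w=cams.camera('wrist'); o,v=ray(w,[[320,240]])
print('cam in tool',(Rt.inv().apply(o-s['position'])).round(1),Rt.inv().apply(v).round(2))
E
```

```text
tray corners [[687.0, 172.0, 18.0], [682.0, -194.0, 18.0], [414.0, -186.0, 18.0], [421.0, 178.0, 18.0]]
roll [[458.0, -306.0, 80.0], [371.0, -343.0, 80.0]]
stand [[551.0, -137.0, 48.0]] jar [[511.0, 332.0, 55.0]] bot [[639.0, -35.0, 90.0], [569.0, 121.0, 90.0]] ball [[539.0, -25.0, 23.0]]
handle [[438.0, -18.0, 45.0], [489.0, -20.0, 45.0]]
[[-0.94, -0.0, 0.33], [-0.33, 0.0, -0.94], [0.0, -1.0, -0.0]]
cam in tool [ -79.1 -169.    -0.4] [[ 0.31  0.95 -0.01]]
```

```bash
cat >> h.py <<'E'
def Q(a):
    z=np.array([np.cos(a),np.sin(a),0]); y=np.array([0,0,-1.])
    return R.from_matrix(np.c_[np.cross(y,z),y,z]).as_quat(scalar_first=True)
E
python3 - <<'E'
from h import *
import pickle
out={}
for n,p in (('roll',(448,-306,240)),('stand',(551,-137,240)),('dish',(500,-22,240))):
    ctrl.move_pose(list(p),Q(-np.pi/2)); ctrl.pause(.3)
    out[n]=shot('wrist')
out['top']=shot('top'); out['side']=shot('side')
pickle.dump(out,open('v.pkl','wb'))
print(ctrl.sense()['clock'],ctrl.sense()['q'].round(2))
a=[cv2.resize(out[n]['img'],(400,300),interpolation=cv2.INTER_AREA) for n in('roll','stand','dish')]
cv2.imwrite('pics/w.png',np.vstack([np.hstack(a[:2]),np.hstack([a[2],a[2]*0])])[:,:,::-1])
E
```

```text
4.0417 [-0.04  0.08 -0.01  1.48 -0.    3.1 ]
```

View pics/w.png

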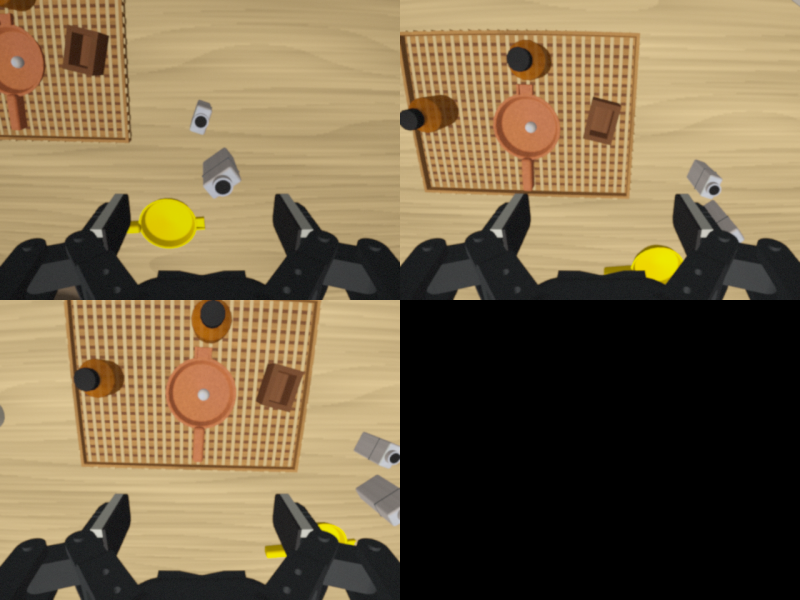

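Wrist view of the roll-on: the small one is at full-size px (402,236), and the large one at (440,348) reaches to within about 50 px of it. Stand view: the holder is at (404,240) and the dish at (258,252). Now close crops.

```bash
python3 - <<'E'
from h import *
import pickle
o=pickle.load(open('v.pkl','rb'))
r=cv2.resize(o['roll']['img'][190:290,350:450],(400,400),interpolation=cv2.INTER_CUBIC)
s=cv2.resize(o['stand']['img'][190:290,355:455],(400,400),interpolation=cv2.INTER_CUBIC)
cv2.imwrite('pics/crop.png',np.hstack([r,s])[:,:,::-1])
# mouth
im=o['roll']['img']; g=im[190:290,350:450].max(2)
n,l,st,ce=cv2.connectedComponentsWithStats((g<50).astype(np.uint8)); 
for i in range(1,n):
    if st[i,4]>20: print('dark',st[i],ce[i]+[350,190],onz(o['roll'],ce[i]+[350,190],80).round(1))
# dish
for k in('dish','stand','top'):
    c=o[k]; hsv=cv2.cvtColor(c['img'],cv2.COLOR_RGB2HSV)
    ex=proj(c,[[539,-25,23]])[0].astype(int); print(k,'exp',ex,hsv[ex[1]+15,ex[0]+15])
E
```

```text
dish exp [325 153] [ 11 145 200]
stand exp [209 205] [ 11 153 192]
top exp [337 237] [12 93 93]
```

View pics/crop.png

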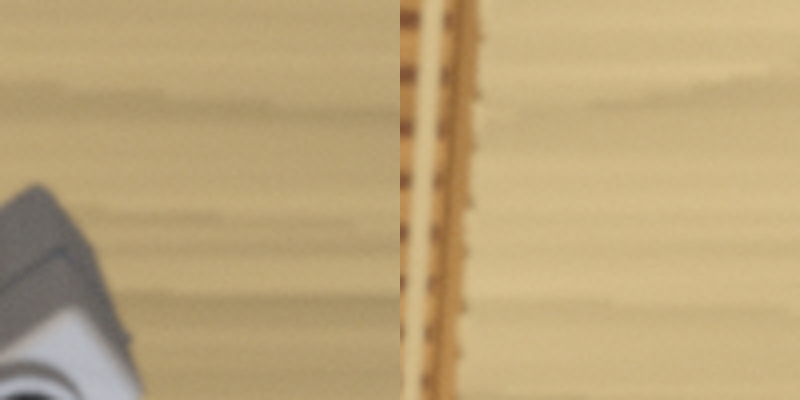

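The crops were in the wrong place because the scale is 1.6. The roll-on is at (320,187) and the holder at (323,193).

```bash
python3 - <<'E'
from h import *
import pickle
o=pickle.load(open('v.pkl','rb'))
r=cv2.resize(o['roll']['img'][137:237,270:370],(400,400),interpolation=cv2.INTER_CUBIC)
s=cv2.resize(o['stand']['img'][143:243,273:373],(400,400),interpolation=cv2.INTER_CUBIC)
cv2.imwrite('pics/crop2.png',np.hstack([r,s])[:,:,::-1])
im=o['roll']['img']; g=im[137:237,270:370].max(2)
n,l,st,ce=cv2.connectedComponentsWithStats((g<60).astype(np.uint8))
for i in range(1,n):
    if st[i,4]>20: print('dark',st[i],ce[i]+[270,137],onz(o['roll'],ce[i]+[270,137],80).round(1))
for k in('dish','stand'):
    c=o[k]; hsv=cv2.cvtColor(c['img'],cv2.COLOR_RGB2HSV)
    m=((hsv[:,:,0]<14)&(hsv[:,:,1]>110)&(hsv[:,:,2]>120)).astype(np.uint8)
    m=cv2.morphologyEx(m,cv2.MORPH_OPEN,np.ones((7,7)))
    n,l,st,ce=cv2.connectedComponentsWithStats(m); i=1+st[1:,4].argmax(); print(k,st[i],ce[i])
    cn=max(cv2.findContours((l==i).astype(np.uint8),cv2.RETR_EXTERNAL,cv2.CHAIN_APPROX_NONE)[0],key=cv2.contourArea).reshape(-1,2)
    P=onz(c,cn,35)[:,:2]; 
    # rim circle: robust fit
    h=cv2.morphologyEx((l==i).astype(np.uint8),cv2.MORPH_OPEN,cv2.getStructuringElement(cv2.MORPH_ELLIPSE,(35,35)))
    cn=cv2.findContours(h,cv2.RETR_EXTERNAL,cv2.CHAIN_APPROX_NONE)[0]; cn=max(cn,key=len).reshape(-1,2)
    C=onz(c,cn,35)[:,:2]; (e,rad)=cv2.minEnclosingCircle(C.astype(np.float32)); 
    print('rim c',np.round(e,1),2*rad, 'mean',C.mean(0).round(1))
    H=(l==i)&(h==0); yy,xx=np.nonzero(H); P=onz(c,np.c_[xx,yy],45)[:,:2]; P=P[P[:,0]<np.array(e)[0]-55]
    print('handle x range',P[:,0].min().round(1),P[:,0].max().round(1),'y by x',[ (x,P[(abs(P[:,0]-x)<6),1].mean().round(1),np.ptp(P[(abs(P[:,0]-x)<6),1]).round(1)) for x in (450,460,470,480)])
    g=(hsv[:,:,1]<40)&(hsv[:,:,2]>120); g=g.astype(np.uint8); b=proj(c,[[*e,23]])[0].astype(int); gg=np.zeros_like(g); gg[b[1]-30:b[1]+30,b[0]-30:b[0]+30]=1
    yy,xx=np.nonzero(g&gg); print('ball',onz(c,[[xx.mean(),yy.mean()]],23).round(1),len(xx))
c=o['stand'];
E
```

```text
dark [ 43  50  17  16 212] [320.78773585 194.32075472] [[ 458.5 -304.9   80. ]]
dish [  265    76   112   183 11150] [320.77327354 152.1393722 ]
rim c [545.1 -21.1] 111.09765625 mean [544.6 -21.2]
handle x range 441.0 490.1 y by x [(450, np.float64(-16.4), np.float64(15.5)), (460, np.float64(-16.8), np.float64(15.4)), (470, np.float64(-17.5), np.float64(15.3)), (480, np.float64(-17.9), np.float64(15.2))]
ball [[541.5 -25.1  23. ]] 234
stand [ 149  132  107  174 9793] [201.86367814 205.8106811 ]
rim c [545.3 -19.6] 111.69709777832031 mean [544.7 -21.6]
handle x range 439.9 490.2 y by x [(450, np.float64(-17.3), np.float64(15.9)), (460, np.float64(-18.1), np.float64(16.4)), (470, np.float64(-18.8), np.float64(15.8)), (480, np.float64(-19.0), np.float64(16.0))]
ball [[541.  -24.6  23. ]] 214
```

View pics/crop2.png

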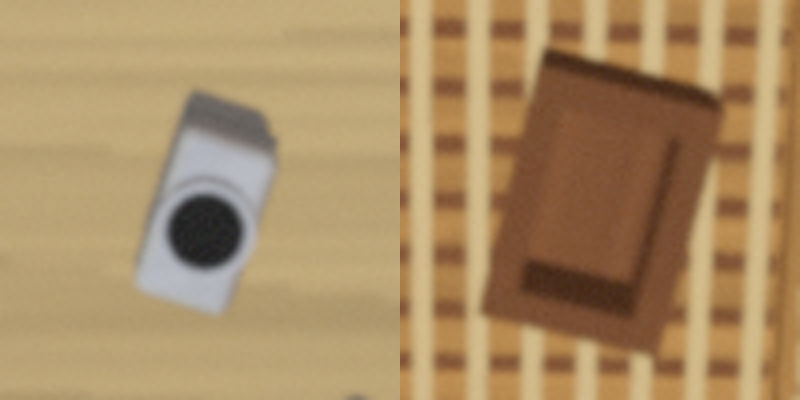

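The left crop shows the small roll-on's top face with the dark mouth at (205,232). Its long axis runs up and slightly right. The right crop shows the empty holder pocket, with outer corners at (145,58), (322,105), (258,357) and (84,314).

```bash
python3 - <<'E'
from h import *
import pickle
o=pickle.load(open('v.pkl','rb'))
for k,off,z,co in(('roll',(270,137),72,[(187,128),(276,155),(222,316),(134,286)]),('stand',(273,143),48,[(145,60),(322,108),(258,357),(84,314)])):
    P=onz(o[k],np.array(co)/4+off,z)[:,:2]; print(k,P.round(1).tolist(),'c',P.mean(0).round(1))
    for i in range(4):
        d=P[i]-P[i-1]; print('  len',np.hypot(*d).round(1),'ang',np.degrees(np.arctan2(d[1],d[0])).round(1))
# mask edges stand / large roll top
for k,m in(('roll','roll'),):
    c=o['roll']; print('big mouth exp', proj(c,[[371,-343,100]]))
# tray yaw by top picture rim
print('tray',[onz(o['dish'],np.array([p])*1.6,18)[0].round(0).tolist() for p in ((66,0),(318,0),(296,168),(83,165))])
E
```

```text
roll [[478.6, -301.5], [472.9, -320.3], [437.6, -308.9], [444.4, -289.8]] c [ 458.3 -305.1]
  len 36.2 ang -18.8
  len 19.7 ang -106.9
  len 37.0 ang 162.1
  len 20.3 ang 70.6
stand [[588.1, -126.1], [577.4, -166.0], [518.4, -152.1], [529.1, -111.1]] c [ 553.3 -138.9]
  len 60.9 ang -14.2
  len 41.4 ang -105.1
  len 60.5 ang 166.7
  len 42.4 ang 75.5
big mouth exp [[365.24099137 299.39075621]]
tray [[678.0, 172.0, 18.0], [677.0, -189.0, 18.0], [418.0, -184.0, 18.0], [424.0, 180.0, 18.0]]
```

```bash
python3 - <<'E'
from h import *
a=np.radians(71.7)
ctrl.move_pose([458.4,-305,150],Q(a)); ctrl.move_straight([458.4,-305,42],120)
ctrl.close_gripper(); s=ctrl.sense(); print(s['opening'],s['position'].round(1),s['contact_force'].round(1),s['clock'])
ctrl.move_straight([458.4,-305,140],120)
b=np.radians(76)
ctrl.move_pose([553.3,-138.9,130],Q(b)); ctrl.move_straight([553.3,-138.9,42+65],80); ctrl.pause(.3)
s=ctrl.sense(); print(s['opening'],s['position'].round(1),s['contact_force'].round(1),s['clock'],s['q'].round(2))
import pickle
o={n:shot(n) for n in('side','wrist','top')}; pickle.dump(o,open('v2.pkl','wb'))
w=o['wrist']['img']
p=proj(o['side'],[[553,-139,60]])[0].astype(int); sc=o['side']['img'][p[1]-60:p[1]+60,p[0]-60:p[0]+60]; print(p)
cv2.imwrite('pics/ins.png',np.hstack([cv2.resize(sc,(400,400),interpolation=cv2.INTER_CUBIC),cv2.resize(w,(400,300)).repeat(1,0) if 0 else cv2.copyMakeBorder(cv2.resize(w,(400,300)),0,100,0,0,cv2.BORDER_CONSTANT)])[:,:,::-1])
E
```

```text
19.21661816471879 [ 458.7 -305.3   42.4] [-0.1 -0.2  3.4] 8.5417
19.493155331175956 [ 553.6 -139.   107.4] [-0.4  1.1 -1. ] 11.0417 [-0.25  0.23 -0.13  1.21 -0.   -0.  ]
[350 296]
```

View pics/ins.png

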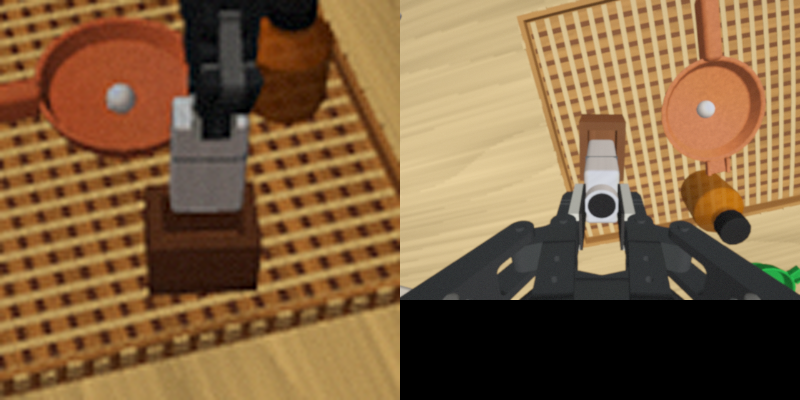

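The roll-on hangs upright, centred over the holder in both views (side crop: bottom edge at (170-245, 212), holder top at (148-258, 190-240)). Lowering it in steps while watching the force.

```bash
python3 - <<'E'
from h import *
f0=ctrl.sense()['contact_force']
for b in (52,44,38,30,20,15,13.5):
    ctrl.move_straight([553.3,-138.9,42+b],40); s=ctrl.sense(); f=s['contact_force']-f0
    print(b,s['position'].round(1),f.round(1),s['moment'].round(2),s['clock'])
    if np.linalg.norm(f)>12: print('stop'); break
E
```

```text
52 [ 553.  -138.8   93.6] [-0.2 -0.4  1. ] [0.01 0.02 0.06] 11.6667
44 [ 553.1 -138.8   85.6] [1.1 0.6 0.2] [ 0.03 -0.02 -0.05] 12.0167
38 [ 553.  -138.8   79.6] [ 1.  -0.8  0.9] [ 0.03  0.02 -0.02] 12.3167
30 [ 553.  -138.8   71.5] [ 1.5 -0.2  0.2] [-0.02 -0.01 -0.02] 12.6667
20 [ 553.  -138.8   61.6] [ 1.5  0.6 -0.2] [0.05 0.02 0.04] 13.0667
15 [ 553.1 -138.9   56.7] [0.6 0.2 0.3] [ 0.04  0.05 -0.03] 13.3417
13.5 [ 553.3 -138.9   55.5] [ 0.7 -0.1 -0. ] [-0.02  0.05 -0.02] 13.5917
```

```bash
python3 - <<'E'
from h import *
f0=ctrl.sense()['contact_force']
for z in (54.5,53.5,52.5):
    ctrl.move_straight([553.3,-138.9,z],20); s=ctrl.sense(); f=s['contact_force']-f0
    print(s['position'].round(1),f.round(1))
    if f[2]>4: break
ctrl.ungrasp(); ctrl.pause(.2); ctrl.move_straight([553.3,-138.9,190],120)
ctrl.move_pose([480,-20,200],Q(np.pi/2-.05)); ctrl.pause(.3)
print(ctrl.sense()['clock'])
import pickle
o={n:shot(n) for n in('side','wrist','top')}; pickle.dump(o,open('v3.pkl','wb'))
p=proj(o['side'],[[553,-139,60]])[0].astype(int); sc=o['side']['img'][p[1]-60:p[1]+60,p[0]-60:p[0]+60]
cv2.imwrite('pics/ins2.png',np.hstack([cv2.resize(sc,(400,400),interpolation=cv2.INTER_CUBIC),cv2.copyMakeBorder(cv2.resize(o['wrist']['img'],(400,300)),0,100,0,0,cv2.BORDER_CONSTANT)])[:,:,::-1])
print(proj(o['side'],[[553,-139,93]])-p+60, 'x3.33', proj(o['wrist'],[[553,-139,93],[466,-18,45]])*.625)
E
```

```text
[ 553.6 -139.1   55.4] [-0.2 -0.2  5.5]
16.8917
[[61.10209176 49.21861581]] x3.33 [[109.89603246 199.66170113]
 [202.33955135 119.05548455]]
```

View pics/ins2.png

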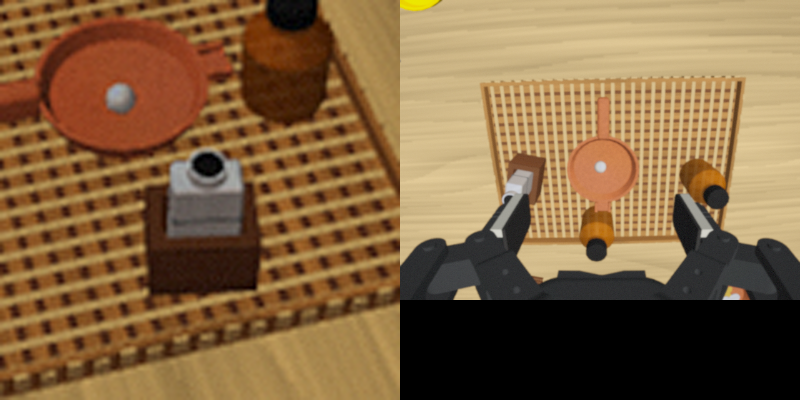

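The roll-on stands home: its mouth is at (208,163) in the crop, against a predicted (204,164) for z = 93. Next I'll measure the dish once more from this view and get the mouth from the top camera.

```bash
python3 - <<'E'
from h import *
import pickle
o=pickle.load(open('v3.pkl','rb'))
c=o['wrist']; hsv=cv2.cvtColor(c['img'],cv2.COLOR_RGB2HSV)
m=((hsv[:,:,0]<14)&(hsv[:,:,1]>110)&(hsv[:,:,2]>120)).astype(np.uint8); m=cv2.morphologyEx(m,cv2.MORPH_OPEN,np.ones((5,5)))
n,l,st,ce=cv2.connectedComponentsWithStats(m); i=l[280,320-30]; i=i or 1+st[1:,4].argmax(); print(st[i])
M=(l==i).astype(np.uint8); h=cv2.morphologyEx(M,cv2.MORPH_OPEN,cv2.getStructuringElement(cv2.MORPH_ELLIPSE,(35,35)))
cn=max(cv2.findContours(h,cv2.RETR_EXTERNAL,cv2.CHAIN_APPROX_NONE)[0],key=len).reshape(-1,2)
C=onz(c,cn,35)[:,:2]; e,r=cv2.minEnclosingCircle(C.astype(np.float32)); print('rim',np.round(e,1),2*r)
yy,xx=np.nonzero(M&(1-h)); P=onz(c,np.c_[xx,yy],45)[:,:2]; P=P[P[:,0]<490]; print('handle',P[:,0].min(),np.polyfit(P[:,0],P[:,1],1),[P[abs(P[:,0]-x)<5,1].mean().round(1) for x in(450,466,480)])
for n in('side','top'):
    c=o[n]; p=proj(c,[[553,-139,93]])[0].astype(int); g=c['img'][p[1]-7:p[1]+8,p[0]-7:p[0]+8].max(2)
    yy,xx=np.nonzero(g<60); q=np.array([xx.mean()+p[0]-7,yy.mean()+p[1]-7]); print(n,len(xx),onz(c,[q],93).round(1))
# tray long rims in the wrist view
E
```

```text
[  268   156   114   183 10905]
rim [544.7 -20.8] 110.72634887695312
handle 437.7747235712215 [-0.05150663  6.83210634] [np.float64(-16.3), np.float64(-17.1), np.float64(-18.1)]
side 50 [[ 554.5 -139.1   93. ]]
top 169 [[ 557.4 -136.8   93. ]]
```

```bash
python3 - <<'E'
from h import *
import pickle
q=Q(np.pi/2-.0515); x,y=465.8,-17.3
ctrl.move_pose([x,y,90],q); ctrl.move_straight([x,y,15],60); ctrl.pause(.2)
ctrl.close_gripper(); s=ctrl.sense(); print(s['opening'],s['contact_force'].round(1),s['position'].round(1),s['clock'])
ctrl.move_straight([x,y,25],15); ctrl.pause(.3)
s=ctrl.sense(); print(s['opening'],s['contact_force'].round(1),s['moment'].round(2),s['clock'])
o={n:shot(n) for n in('side','wrist')}; pickle.dump(o,open('v4.pkl','wb'))
p=proj(o['side'],[[530,-20,40]])[0].astype(int); sc=o['side']['img'][p[1]-60:p[1]+60,p[0]-80:p[0]+80]
cv2.imwrite('pics/lift.png',np.hstack([cv2.resize(sc,(400,300),interpolation=cv2.INTER_CUBIC),cv2.resize(o['wrist']['img'],(400,300))])[:,:,::-1])
E
```

```text
13.370661347709126 [-0.8 -0.7  1.9] [465.8 -17.4  15.1] 19.8083
13.287075111820858 [ 0.4 -0.3 -1.8] [ 0.02  0.12 -0.  ] 20.925
```

View pics/lift.png

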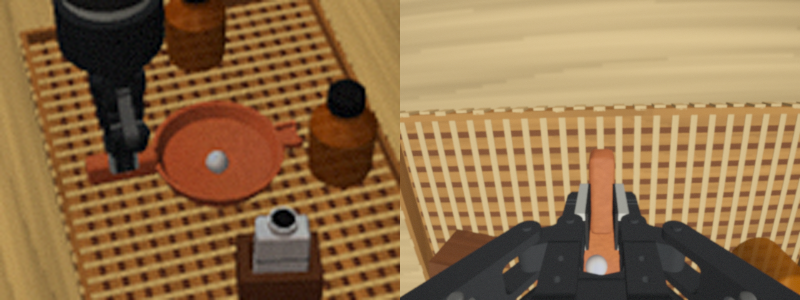

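```bash
python3 - <<'E'
from h import *
import pickle
x,y=465.8,-17.3
ctrl.move_straight([x,y,145],35); ctrl.pause(.3)
psi=-1.6; d=np.array([np.cos(psi),np.sin(psi)]); g=np.array([554,-139])-138*d; print(g)
ctrl.move_straight([g[0],g[1],145],17,Q(np.pi/2+psi)); ctrl.pause(.5)
s=ctrl.sense(); print(s['opening'],s['position'].round(1),s['moment'].round(2),s['clock'],s['q'].round(2))
ctrl.move_straight([g[0],g[1],113],20); ctrl.pause(.5)
s=ctrl.sense(); print(s['opening'],s['position'].round(1),s['contact_force'].round(1),s['clock'])
o={n:shot(n) for n in('side','wrist','top')}; pickle.dump(o,open('v5.pkl','wb'))
z=103; u=np.array([554,-139.])
print('lip',[proj(o[n],[[*u,z+30]]).round(0) for n in('side','top')],'grip',[proj(o[n],[[*g,z+40]]).round(0) for n in('side','top')])
S=o['side']['img']; T=o['top']['img']
cv2.imwrite('pics/fin.png',np.hstack([cv2.resize(S[180:360,250:430],(400,400),interpolation=cv2.INTER_CUBIC),cv2.resize(T[150:310,270:430],(400,400),interpolation=cv2.INTER_CUBIC)])[:,:,::-1])
E
```

```text
[558.02953408  -1.05884278]
13.539631684603407 [558.   -1.1 145. ] [ 0.12 -0.06  0.03] 31.0583 [-0.    0.19 -0.09  1.29 -0.    1.6 ]
13.004457913478223 [558.   -1.1 113. ] [ 0.  -0.4 -1.2] 33.3083
lip [array([[353., 270.]]), array([[404., 225.]])] grip [array([[330., 212.]]), array([[325., 222.]])]
```

View pics/fin.png

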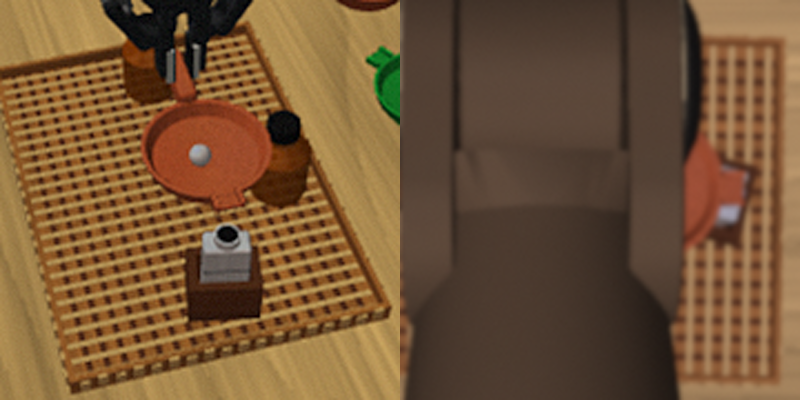

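In the side view the lip tip is at about px (352,272), against a predicted (353,270), right above the mouth at (352,286). The ball lies in the dish. Next I'll check tilt, ball centring and lip numerically.

```bash
python3 - <<'E'
from h import *
import pickle
o=pickle.load(open('v5.pkl','rb')); c=o['side']
hsv=cv2.cvtColor(c['img'],cv2.COLOR_RGB2HSV)
m=((hsv[:,:,0]<9)&(hsv[:,:,1]>120)&(hsv[:,:,2]>110)).astype(np.uint8); m[:, :250]=0; m[:180]=0;m[:,430:]=0
m=cv2.morphologyEx(m,cv2.MORPH_CLOSE,np.ones((9,9)))
m=cv2.morphologyEx(m,cv2.MORPH_OPEN,np.ones((3,3)))
n,l,st,ce=cv2.connectedComponentsWithStats(m); i=1+st[1:,4].argmax(); print(st[i])
M=(l==i).astype(np.uint8); h=cv2.morphologyEx(M,cv2.MORPH_OPEN,cv2.getStructuringElement(cv2.MORPH_ELLIPSE,(19,19)))
t=np.linspace(0,2*np.pi,100); ci=lambda r,z:np.c_[555.7+r*np.cos(t),-79+r*np.sin(t),0*t+z]
print('obs bounds',cv2.boundingRect(h)); e=proj(c,ci(53,133)); print('rim exp x',e[:,0].min(),e[:,0].max(),'y',e[:,1].min(),e[:,1].max())
g=(hsv[:,:,1]<50)&(hsv[:,:,2]>100); g[:225]=0;g[:,:325]=0;g[265:]=0;g[:,355:]=0
yy,xx=np.nonzero(g); print('ball',len(xx),xx.mean(),yy.mean(),onz(c,[[xx.mean(),yy.mean()]],121).round(1))
yy,xx=np.nonzero(M&(1-h)); k=yy>262; print('lip px',xx[k].mean() if k.any() else None,yy.max())
print('lip',onz(c,[[xx[k].mean(),yy.max()]],131).round(1))
# tilt: rim points near handle-side and lip-side, wrist view
print('exp lip corners',proj(c,[[547,-139,133],[561,-139,133]]).round(1), 'mouth',proj(c,[[554,-139,93]]).round(1))
c=o['top']; print('top mouth/lip',proj(c,[[554,-139,93],[554,-139,133]]).round(1), c['img'][225,396:424].tolist())
cv2.imwrite('pics/wf.png',np.hstack([cv2.resize(o['wrist']['img'],(400,300)),cv2.resize(o['side']['img'][205:295,300:420],(400,300),interpolation=cv2.INTER_CUBIC)])[:,:,::-1])
E
```

```text
[ 313  208   59   66 2194]
obs bounds (314, 224, 58, 48)
rim exp x 312.17999454777504 372.3835564015418 y 223.8959846775184 268.10638351294665
ball 53 339.35849056603774 248.67924528301887 [[551.9 -75.4 121. ]]
lip px 352.219512195122 273
lip [[ 552.1 -142.8  131. ]]
exp lip corners [[348.7 271.3]
 [356.5 269.4]] mouth [[351.6 285.1]]
top mouth/lip [[401.3 226.4]
 [404.5 224.7]] [[145, 67, 43], [151, 73, 50], [154, 76, 51], [153, 75, 51], [154, 77, 53], [154, 76, 53], [154, 76, 53], [153, 76, 53], [152, 76, 53], [150, 76, 54], [141, 78, 62], [118, 76, 67], [90, 60, 53], [76, 45, 35], [81, 47, 31], [95, 56, 36], [105, 63, 39], [110, 68, 42], [124, 84, 55], [149, 112, 77], [164, 128, 90], [155, 117, 81], [129, 89, 58], [108, 68, 41], [104, 64, 38], [116, 74, 45], [132, 91, 58], [154, 116, 79]]
```

View pics/wf.png

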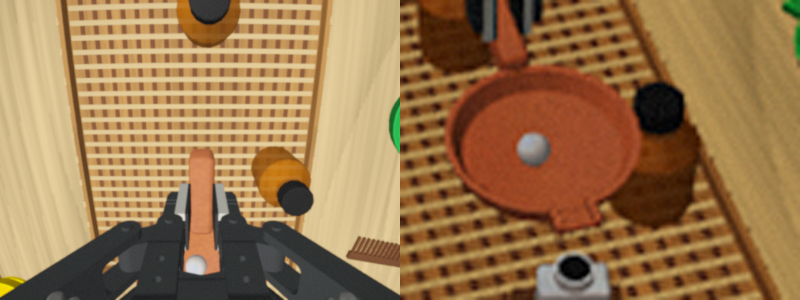

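The rim matches the predicted level circle and the ball is within about 5 mm of the centre. The lip overshoots the mouth by about 3 mm, so I'll make a small slow correction, check that it is steady, and hand in.

```bash
python3 - <<'E'
from h import *
ctrl.move_straight([559.0,1.7,113],6); ctrl.pause(1.0)
b=[]
for _ in range(2):
    c=shot('side'); hsv=cv2.cvtColor(c['img'],cv2.COLOR_RGB2HSV)
    g=(hsv[:,:,1]<50)&(hsv[:,:,2]>100); g[:225]=0;g[:,:325]=0;g[265:]=0;g[:,355:]=0
    yy,xx=np.nonzero(g); b.append(onz(c,[[xx.mean(),yy.mean()]],121)[0].round(1).tolist()); ctrl.pause(.5)
s=ctrl.sense(); print('ball',b,s['position'].round(1),s['opening'],s['contact_force'].round(1),s['clock'],abs(s['joint_vel']).max())
p=[proj(c,[[*q]])[0] for q in ((569,121,90),(639,-35,90),(511,332,55))]; o=shot('side')['img']
print('caps',[o[int(v[1]),int(v[0])].tolist() for v in p])
ctrl.sign_off()
E
```

```text
ball [[552.8, -73.0, 121.0], [552.8, -73.0, 121.0]] [559.    1.7 113. ] 13.03553090896022 [-0.3  0.4 -1.9] 36.1917 0.0011908901988347206
caps [[19, 21, 21], [15, 15, 13], [168, 136, 81]]
the job is handed in; nothing more can be done
```

The job is handed in at about 36 s of the 59 s allowed. The smaller roll-on stands in the holder, and the dish is held in the air with its lip over the roll-on's mouth.

- **Roll-on:** I gripped the smaller one and lowered it into the pocket until it touched the floor (about 5 N), then let go. Its mouth showed in the side view where a fully seated roll-on's should be, at z of about 93 mm and x, y of about (554, -139).
- **Dish:** I lifted it by the handle, raised it and turned it about a quarter turn (88.7°). I chose that angle so the handle lies within about 1° of the tray's length, pointing to the tray's middle. It was then lowered until the lip was about 4 cm above the mouth.
- **Last checks:**
  - The far edge and sides of the rim matched a level dish in the side view to within 2 pixels.
  - The ball was at rest, about 4–5 mm from the dish centre and inside the flat middle.
  - The arm was still, and the wrist force was just the weight of the dish and ball.
  - The bottle caps and the jar were where I first measured them.

**Small disagreement:** the side and top views put the lip about 3 mm past the mouth, within reach of the camera calibration error. I moved the dish back by that much but did not measure the lip again afterwards. I did not measure the dish's tilt separately, so a lip sag of about 1° is possible.

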